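# Snap a lid onto the pot that holds the dried crucible

## Robot

A 6-joint arm with a two-finger parallel gripper is mounted at the origin on a cart in front of the work surface, level with it; the furniture and walls round the work are solid. World frame = base frame: x ahead of the robot, y to its left, z up, the work surface at z = 0. Lengths are in m, angles in rad, forces in N, time in s.
With the tool pointing down it reaches from about 0.375 to 0.9 m from the base axis. Payload 3.1 kg.
Tool frame: the origin (TCP) lies on the centre line of the jaws, within the pads' length; the fingertips stand 19 mm ahead of it and the grasp point (between the pads) is the TCP; z points along the fingers, y is the line along which they close (so a half turn about z gives the same grasp; the last joint's range is limited). The gripper opens to 85 mm and grips with 20 to 120 N. Pads are 22 mm wide; open, the fingers measure 114 mm over their backs; the gripper's body (76 mm by 85 mm) begins 54 mm behind the grasp point. The pads swing forward as they close: fully open they stand 13 mm farther back than shut.
Start: joints at [-1.296, 0.527, 1.433, -0, 1.181, -0.178], TCP at [0.274, -0.562, 0.25] pointing down, gripper open.
Joint ranges: [-3.08, 3.08], [-0.75, 2.2], [0.22, 2.44], [-1.43, 4.57], [0, 2.65], [-2.85, 2.85]. Speed limits (rad/s): [2.79, 2.79, 3.14, 3.14, 3.14, 3.14].

## Interface

Orientations are given as a unit quaternion [x, y, z, w].
In Python, from station import manip, cams, sign_off gives the robot as it stands.
- The arm moves only by the tool carry_out, never from a script. Its argument "targets" is a list that holds one entry, the list of rows, each a list of 7 numbers: the shift along the tool's x, y, z in cm, then the turn, a rotation vector about the tool's x, y, z in degrees, then the finger opening in cm, from 0 to 8.54. A call has 1 to 12 rows; each row is the pose to reach, as a shift and turn from the pose commanded when the call began, along the tool's axes at that moment; what a row does not reach only later rows make up. A row lasts 1/12 s, in which the tool goes at most 41.7 mm and 7.16 degrees, less where a joint would pass 70% of its speed; a pose out of reach is approached as far as the arm can. A call with a gripper value outside its range is refused whole. The fingers move at their own pace and stop on an object; "force" is the grip in N (left out, the last holds). Time passes only in rows, so rows that repeat a pose let the fingers close. It gives the time, the measured TCP pose, the force, the opening and the grip force at its end, in the units of the state.
- manip.sense(): the state, without advancing time (a new reading comes with each control period).
- cams.snapshot(name): name is "scene" or "top"; returns the picture (420x560x3 uint8, red, green, blue); there is no depth.
- cams.camera_info(name): a dict with "K" (3x3 intrinsics, pixels), "T" (4x4, takes a point from camera to world coordinates). Camera axes: x right, y down, z forward; pixel columns grow to the right and rows downward; lengths in m; the calibration is good to about 2 mm. A picture is of the moment at which its call begins. camera_info takes no time and is no camera call.
- sign_off(): hands the job in; it is judged then, once.
The state is a dict: "t": time; "q": joint angles; "qd": joint speeds; "tau": joint torques, N m; "tcp_pos": TCP position; "tool_rot": TCP orientation; "force": force on the tool from outside, world axes, zero at the start; "ft_torque": the same for the moment, N m; "finger_gap": opening from 0.0 (shut) to 1.0 (fully open); "gripper_force": force on a finger pad.
Only numpy, scipy, OpenCV 4.12 (cv2) and the standard library are available. Lean on these libraries where they do the work, as an engineer would, in place of code of your own. Each camera call takes 0.05 s, during which the arm holds its last target. There are 200 camera calls.

## Task

The dried crucible must not take up damp before it is weighed: take just the top lid off the stack of lids, set it on the clear pot that has the crucible in it and press it down until it has snapped fully home and sits level all round. Leave the other lids in their stack and the empty pot where they are.

Things in the scene. Friction and masses are not known exactly. Their poses are not given: they have to be found in the camera images.
- pot_full: clear plastic sample pot, loose, standing open with the white porcelain crucible (41 mm wide, 33 mm high) inside: 50 mm outside diameter, 58 mm high, 2.5 mm wall, with a rounded snap bead 53 mm across round its rim. Origin at the centre of its underside, z up.
- pot_empty: an identical clear pot, open and empty, to be left alone. Origin at the centre of its underside. The two pots may stand either way round.
- dry_crucible: the white porcelain crucible standing in pot_full; origin at the centre of its underside.
- lid_top: top one of three white snap lids: ribbed skirt 64 mm outside, 57 mm inside, 14 mm high, with a 40 mm plug seal within and a raised panel 53 mm wide, 2 mm high on top (16 mm in all). Origin: centre of the skirt's foot, z up. Seated, it lies 47 mm above the pot's origin; sprung tabs inside the skirt hold it about 6 mm higher until pressed (8 to 15 N). Grip the skirt from above.
- lid_middle: the middle lid of the stack, identical. The lids lie 14 mm apart: each skirt stands on the shoulder of the lid below, round its raised panel.
- lid_bottom: the bottom lid of the stack, identical, standing on the worktop.
- lid_top_seat (a point): point on the top lid's axis at the underside of its closed top (11 mm above the lid's origin).
- pot_full_rim (a point): centre of the mouth of pot_full, at the height of the top of its rim (58 mm above the pot's origin).
Things that resemble listed ones, but are neither listed nor needed, are in the scene too. What is shaped like the lid_top but black is not meant.

How it is judged:
By the outcome, as a careful person would: the job done as asked, in the order asked, and still so for the second after the job is handed in, with the robot touching nothing.
It also fails if it takes over 38 s, if anything falls off the work surface, if the arm or the gripper's body presses on something with over 40 N, if the wrist force passes 120 N, or if a joint passes its speed limit or range.

## Working session

There is one attempt and no reset: what is moved stays moved. The work goes in short steps, Python scripts to look and compute and a tool call to move; the robot and the scene stay as the last step left them, time stands still between calls to the robot, and variables do not carry over. Pictures are saved under pics/ and viewed, at most 10 in all, crops included, and the job is handed in when it is done.

Besides the shell and the picture viewer there is one more tool, called in YAML: its name, and indented under it one key for each argument. carry_out: Moves the arm, as the interface text tells. Its arguments: {"type":"object","properties":{"targets":{"type":"array"},"force":{"type":"number"}},"required":["targets"]}

```bash
mkdir -p pics; python3 - <<'E'
from station import manip,cams
import cv2
for n in("scene","top"):
    im=cams.snapshot(n); cv2.imwrite(f"pics/{n}0.png",im[:,:,::-1])
    c=cams.camera_info(n); print(n,c["K"],c["T"])
s=manip.sense(); print(s["t"],s["tcp_pos"],s["tool_rot"],s["finger_gap"])
E
```

```text
scene [[417.30465747   0.         277.85254738]
 [  0.         417.30465747 208.42581876]
 [  0.           0.           1.        ]] [[-0.52794042 -0.33674101  0.77966942 -0.37024831]
 [-0.84925942  0.20271776 -0.48750789  0.50932037]
 [ 0.00611106 -0.91951672 -0.39300338  0.49663769]
 [ 0.          0.          0.          1.        ]]
top [[517.1729662    0.         273.71358459]
 [  0.         517.1729662  204.66783834]
 [  0.           0.           1.        ]] [[-0.01822721 -0.98049345  0.19570481  0.15438892]
 [-0.99983015  0.01734086 -0.0062416   0.0085418 ]
 [ 0.00272616 -0.19578533 -0.98064299  1.53294208]
 [ 0.          0.          0.          1.        ]]
0.1 [ 0.27382709 -0.56113719  0.24941199] [ 9.74374494e-01  2.24929637e-01 -5.74437594e-05 -1.00003658e-03] 0.999472726010451
```

View pics/scene0.png

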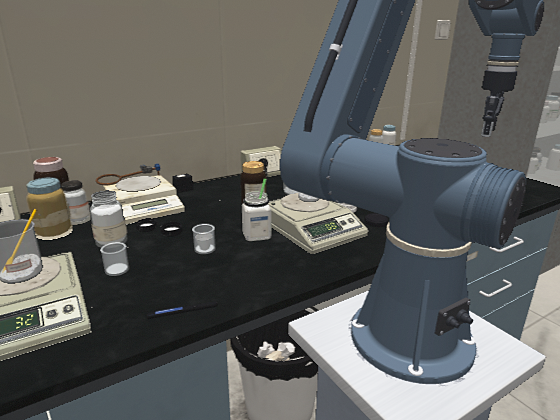

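View pics/top0.png

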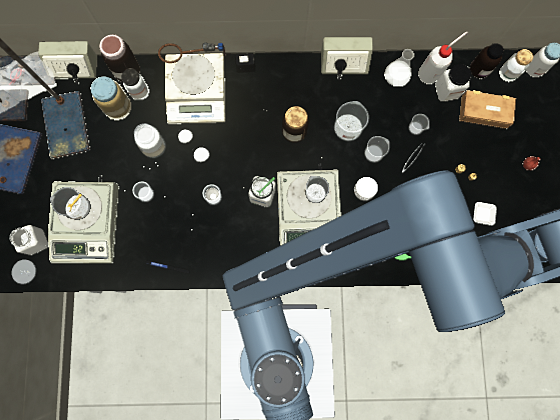

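```bash
python3 - <<'E'
import cv2,numpy as np
t=cv2.imread("pics/top0.png"); s=cv2.imread("pics/scene0.png")
R=lambda im,x,y,w,h,k:cv2.resize(im[y:y+h,x:x+w],(w*k,h*k),interpolation=cv2.INTER_CUBIC)
a=R(t,125,165,100,50,8); 
b=R(t,340,165,50,50,8)
c=R(s,95,215,50,50,8) 
cv2.imwrite("pics/c1.png",np.vstack([a[:300],R(s,90,218,133,50,6)[:, :800-2] if 0 else cv2.resize(R(s,95,220,125,60,6),(800,300)) ][:2]))
cv2.imwrite("pics/c2.png",b)
E
```

```text
(no output)
```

View pics/c1.png

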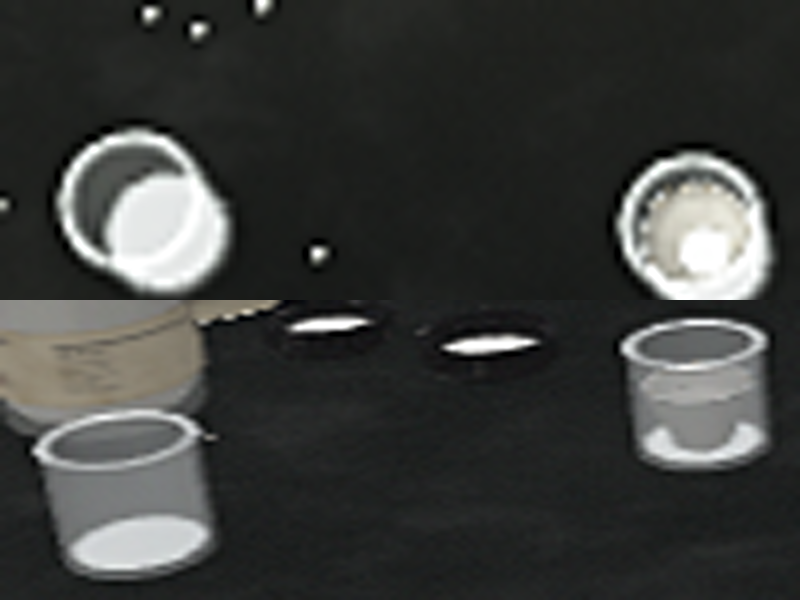

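View pics/c2.png

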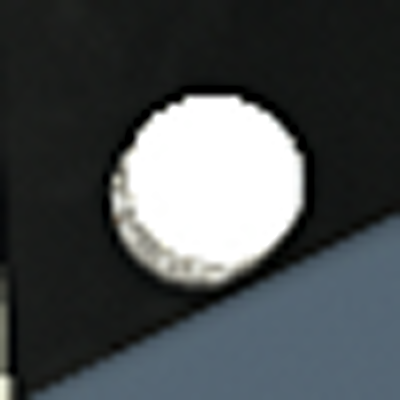

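```bash
cat > h.py <<'E'
from station import manip,cams
import numpy as np,cv2
def ray(n,u,v,z):
    c=cams.camera_info(n);T=np.array(c["T"]);d=T[:3,:3]@np.linalg.inv(c["K"])@[u,v,1]
    return T[:3,3]+d*(z-T[2,3])/d[2]
def proj(n,p):
    c=cams.camera_info(n);T=np.array(c["T"]);q=T[:3,:3].T@(np.array(p)-T[:3,3]);q=c["K"]@q;return q[:2]/q[2]
def ring(n,x,y,z,r):
    a=np.linspace(0,2*np.pi,48,endpoint=False)
    return np.array([proj(n,[x+r*np.cos(t),y+r*np.sin(t),z]) for t in a])
def overlay(im,n,rings,box,k,fn):
    x,y,w,h=box;o=cv2.resize(im[y:y+h,x:x+w,::-1],(w*k,h*k),interpolation=cv2.INTER_CUBIC)
    for r,col in rings:
        cv2.polylines(o,[np.int32(np.round((ring(n,*r)-[x,y]+.5)*k))],True,col,1)
    cv2.imwrite(fn,o)
E
python3 - <<'E'
from h import *
p=ray("top",211.06,192.56,.057); print("pot",p)
L=ray("top",340+212/8-.5,165+186/8-.5,.042);print("lid",L)
for z in(.042,0):
    r=ring("top",L[0],L[1],z,.032);print(z,(r.min(0)+.5-[340,165])*8,(r.max(0)+.5-[340,165])*8)
r=ring("top",p[0],p[1],.057,.0265);print((r.min(0)+.5-[125,165])*8,(r.max(0)+.5-[125,165])*8)
print(proj("scene",L),proj("scene",p)); s=manip.sense(); print(s["q"])
E
```

```text
pot [0.48825992 0.18159064 0.057     ]
lid [ 0.49816818 -0.27505825  0.042     ]
0.042 [125.63014653 102.11382111] [298.34732307 270.57521094]
0 [108.24951197 129.38579896] [276.44733778 293.63479988]
[619.89822492 153.93786799] [765.04589307 295.50783674]
[346.90899447 197.17136069] [203.87985295 228.71939198]
[-1.29552290e+00  5.28400774e-01  1.43378206e+00 -1.94372507e-05
  1.18141311e+00 -1.78461057e-01]
```

carry_out:
  targets:
    - [[3,-3,-1,0,0,0,8.5],[6,-6,-2,0,0,0,8.5],[9,-9.2,-3,0,0,0,8.5],[12,-12.2,-4,0,0,0,8.5],[15,-15.3,-5,0,0,0,8.5],[18,-18.4,-5,0,0,0,8.5],[21,-21.5,-5,0,0,0,8.5],[24,-24.5,-5,0,0,0,8.5],[27,-27.6,-5,0,0,0,8.5],[30,-30.7,-5,0,0,0,8.5],[33,-33.7,-5,0,0,0,8.5],[36,-36.8,-5,0,0,0,8.5]]

```text
t: 1.1
tcp_pos: [0.4299, -0.0904, 0.3003]
tool_rot: [0.974, 0.225, -0.0, -0.0]
force: [0.8, 0.7, 0.5]
finger_gap: 0.998
gripper_force: 0.0
```

```bash
python3 - <<'E'
from h import *
im=cams.snapshot("top");sc=cams.snapshot("scene");cv2.imwrite("pics/top1.png",im[:,:,::-1])
s=manip.sense();print(s["t"],s["tcp_pos"],s["tool_rot"],s["q"],s["force"])
x,y=.5005,-.2763
overlay(im,"top",[((x,y,.042,.032),(0,0,255)),((x,y,0,.032),(0,255,0))],(320,150,100,100),6,"pics/c3.png")
a=cv2.imread("pics/c3.png")[:,:600];b=cv2.resize(sc[150:250,290:390,::-1],(200,200)) 
b=cv2.copyMakeBorder(b,0,400,0,0,0);cv2.imwrite("pics/c3.png",np.hstack([a,b]))
E
```

```text
1.2 [ 0.4300044  -0.08658723  0.3000755 ] [ 9.73387186e-01  2.29162311e-01 -2.56344991e-05 -1.42169401e-03] [-0.45596304  0.20651997  1.81036956  0.00239832  1.12654761  0.65136606] [-0.41943984 -0.55092525  0.05458964]
```

View pics/c3.png

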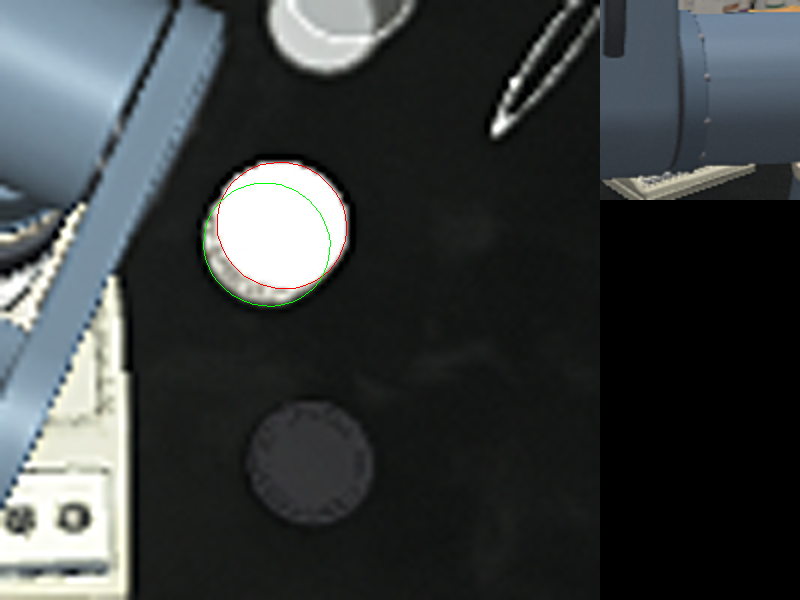

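```bash
python3 - <<'E'
from h import *
sc=cams.snapshot("scene");s=manip.sense();p=s["tcp_pos"]
print(s["t"],p,s["tool_rot"]);u=proj("scene",p);print(u, [proj("scene",p-[0,0,d]) for d in (.006,.013,.019,.026)])
x,y=int(u[0])-40,int(u[1])-30
print(x,y);cv2.imwrite("pics/c4.png",cv2.resize(sc[max(y,0):y+60,x:x+80,::-1],None,fx=10,fy=10,interpolation=cv2.INTER_CUBIC))
E
```

```text
1.25 [ 0.42986075 -0.0893449   0.30010115] [ 9.73594544e-01  2.28283691e-01 -3.28021932e-04 -3.35796290e-04]
[313.49721331 120.13661027] [array([313.39738946, 122.65903532]), array([313.28152449, 125.58679971]), array([313.18271886, 128.08349573]), array([313.06803272, 130.98147253])]
273 90
```

View pics/c4.png

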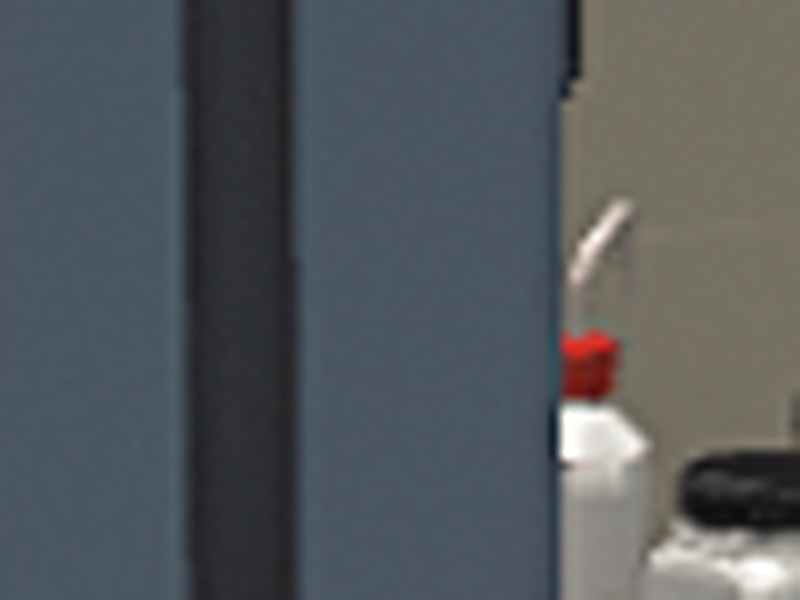

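```bash
python3 - <<'E'
from h import *
p=np.array([.27383,-.56114,.24941]);yt=np.array([np.sin(np.radians(26)),-np.cos(np.radians(26)),0])
im=cv2.imread("pics/scene0.png");x,y=460,90
o=cv2.resize(im[y:y+55,x:x+60],None,fx=10,fy=10,interpolation=cv2.INTER_CUBIC)
for d in(0,.006,.019,.032):
    q=[np.int32((proj("scene",p+k*yt-[0,0,d])-[x,y]+.5)*10) for k in(-.05,.05)]
    print(d,q); cv2.line(o,q[0].tolist(),q[1].tolist(),(0,0,255) if d!=.019 else (0,255,0),1)
cv2.imwrite("pics/c5.png",o)
E
```

```text
0 [array([269, 456], dtype=int32), array([320, 386], dtype=int32)]
0.006 [array([264, 479], dtype=int32), array([316, 408], dtype=int32)]
0.019 [array([254, 528], dtype=int32), array([306, 454], dtype=int32)]
0.032 [array([244, 576], dtype=int32), array([296, 500], dtype=int32)]
```

View pics/c5.png

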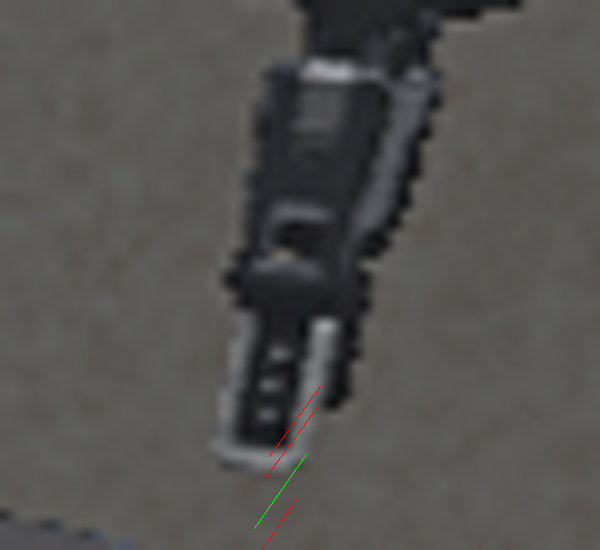

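carry_out:
  targets:
    - [[-0.4,4,0,0,0,-5,8.5],[-0.8,8,0,0,0,-10,8.5],[-1.2,12,0,0,0,-15,8.5],[-1.6,16,1,0,0,-20,8.5],[-2,19.9,4,0,0,-20,8.5],[-2,19.9,8,0,0,-20,8.5],[-2,19.9,12,0,0,-20,8.5],[-2,19.9,15,0,0,-20,8.5],[-2,19.9,18,0,0,-20,8.5],[-2,19.9,18,0,0,-20,8.5],[-2,19.9,18,0,0,-20,8.5]]
  force: 50

```text
t: 2.17
tcp_pos: [0.4975, -0.2808, 0.1188]
tool_rot: [0.921, 0.39, -0.001, -0.002]
force: [1.1, 0.4, 1.0]
finger_gap: 0.996
gripper_force: 0.0
```

```bash
cat > go.py <<'E'
import sys
from h import *
from scipy.spatial.transform import Rotation as R
s=manip.sense();g=np.array([float(a) for a in sys.argv[1:4]])
r=R.from_quat(s["tool_rot"])
print(s["t"],s["tcp_pos"],"tool delta cm",r.inv().apply(g-s["tcp_pos"])*100,"F",s["force"],s["finger_gap"],s["gripper_force"])
m=r.as_matrix();print("y axis",m[:,1],"z axis",m[:,2],"q",s["q"])
E
python3 go.py .5005 -.2763 .0465
```

```text
2.1667 [ 0.49751092 -0.2808458   0.11875537] tool delta cm [ 0.53844357 -0.06977491  7.2256195 ] F [1.05862496 0.44557237 0.95526002] 0.9963007212213207 0.0
y axis [ 0.71793651 -0.69609445 -0.0044368 ] z axis [-0.00357173  0.00268998 -0.99999   ] q [-7.09302566e-01  6.39862099e-01  1.67590122e+00 -3.86227704e-04
  8.30291680e-01  6.09101385e-02]
```

carry_out:
  targets:
    - [[0.5,-0.1,2,0,0,0,8.5],[0.5,-0.1,4,0,0,0,8.5],[0.5,-0.1,6,0,0,0,8.5],[0.5,-0.1,7.2,0,0,0,8.5],[0.5,-0.1,7.2,0,0,0,8.5],[0.5,-0.1,7.2,0,0,0,8.5]]

```text
t: 2.67
tcp_pos: [0.5025, -0.2767, 0.0495]
tool_rot: [0.921, 0.391, 0.0, 0.001]
force: [-0.0, 0.5, -0.8]
finger_gap: 0.996
gripper_force: 0.0
```

```bash
python3 go.py .5005 -.2763 .0465
```

```text
2.6667 [ 0.502469   -0.27668759  0.0495134 ] tool delta cm [-0.10897421 -0.16908831  0.30101729] F [-0.02472787  0.54064104 -0.83971385] 0.9959823344832033 0.0
y axis [ 0.71909907 -0.69490505  0.00187179] z axis [ 0.00138892 -0.0012563  -0.99999825] q [-6.98051333e-01  7.54346904e-01  1.70190659e+00 -1.10454698e-04
  6.83467657e-01  7.03237339e-02]
```

carry_out:
  targets:
    - [[-0.1,-0.1,0.3,0,0,0,8.5],[-0.1,-0.1,0.3,0,0,0,8.5],[-0.1,-0.1,0.3,0,0,0,8.5]]

```text
t: 2.92
tcp_pos: [0.5009, -0.2762, 0.0464]
tool_rot: [0.921, 0.391, 0.0, 0.001]
force: [0.7, -0.4, -0.2]
finger_gap: 0.996
gripper_force: 0.0
```

```bash
python3 go.py .5005 -.2763 .0465
```

```text
2.9167 [ 0.50086742 -0.27623138  0.04635816] tool delta cm [-0.03045858 -0.02163688 -0.01422489] F [ 0.71895715 -0.43676843 -0.24657356] 0.9963590576788143 0.0
y axis [ 0.71931888 -0.69467781  0.00175843] z axis [ 0.00133095 -0.00115313 -0.99999845] q [-6.99284583e-01  7.58588396e-01  1.70680840e+00 -4.13207621e-05
  6.74435041e-01  6.87209679e-02]
```

Close slowly so a small centring error does not shove the stack.

carry_out:
  targets:
    - [[0,0,0,0,0,0,7.5],[0,0,0,0,0,0,7.0],[0,0,0,0,0,0,6.7],[0,0,0,0,0,0,6.5],[0,0,0,0,0,0,6.3],[0,0,0,0,0,0,5.8],[0,0,0,0,0,0,5.5],[0,0,0,0,0,0,5.5],[0,0,0,0,0,0,5.5]]
  force: 50

```text
t: 3.67
tcp_pos: [0.5006, -0.2758, 0.0463]
tool_rot: [0.92, 0.391, 0.0, 0.0]
force: [-1.6, 1.0, 7.5]
finger_gap: 0.733
gripper_force: 52.6
```

carry_out:
  targets:
    - [[0,0,-0.5,0,0,0,5.5],[0,0,-1,0,0,0,5.5],[0,0,-2,0,0,0,5.5],[0,0,-4,0,0,0,5.5],[0,0,-7,0,0,0,5.5],[0,0,-10,0,0,0,5.5],[0,0,-10,0,0,0,5.5]]

```text
t: 4.25
tcp_pos: [0.5034, -0.2781, 0.1513]
tool_rot: [0.92, 0.391, 0.003, 0.005]
force: [1.1, -0.7, 0.1]
finger_gap: 0.732
gripper_force: 54.6
```

```bash
python3 go.py .488 .1815 .20; python3 - <<'E'
from h import *
im=cams.snapshot("top");x,y=.5005,-.2763
sc=cams.snapshot("scene")
overlay(im,"top",[((x,y,.028,.032),(0,0,255)),((x,y,0,.032),(0,255,0))],(330,150,75,75),8,"pics/c6.png")
p=manip.sense()["tcp_pos"];print(proj("top",p),proj("scene",p))
E
```

```text
4.25 [ 0.50343384 -0.27805528  0.15131578] tool delta cm [ 31.9971079  -32.968512    -5.22077214] F [ 1.11781869 -0.73493622  0.08287244] 0.7317417372598115 54.62995637208223
y axis [ 0.71944205 -0.69445718  0.01150472] z axis [ 0.00886991 -0.00737637 -0.99993345] q [-6.98872680e-01  5.89346856e-01  1.65712544e+00  7.68314954e-05
  8.83583967e-01  6.88031156e-02]
[373.18426074 177.98830457] [349.16716191 162.70862187]
```

View pics/c6.png

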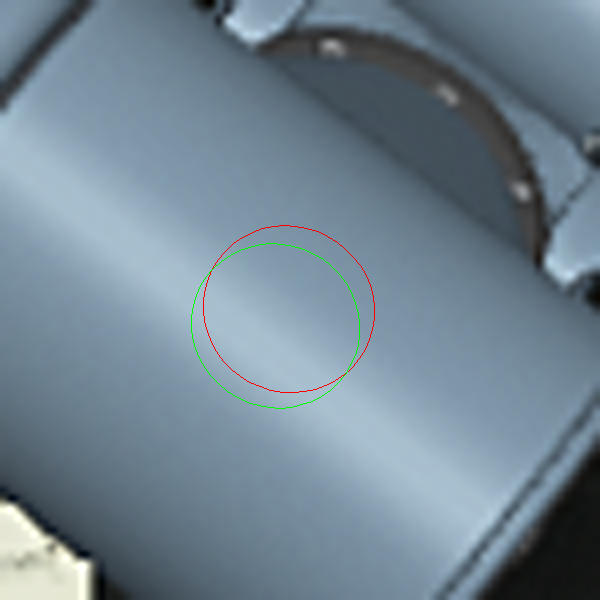

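```bash
python3 - <<'E'
from h import *
b=ray("top",262,200,0.0);print(b)
for z in(0,.1,.15,.2,.25):print(z,proj("scene",[b[0],b[1],z]))
im=cv2.imread("pics/top1.png");w=(im.min(2)>150).astype(np.uint8)[165:215,345:390];ys,xs=np.nonzero(w);print(xs.min()+345,xs.max()+345,ys.min()+165,ys.max()+165,w.sum())
E
python3 go.py .488 .1815 .28
```

```text
[0.4753521  0.03398384 0.        ]
0 [260.26535107 237.45473419]
0.1 [259.84872519 201.89159648]
0.15 [259.62845784 183.08960061]
0.2 [259.3995992  163.55425248]
0.25 [259.16163661 143.24179323]
354 377 177 199 420
4.35 [ 0.50121037 -0.27636505  0.14722981] tool delta cm [ 32.02422187 -32.70229846 -13.39542126] F [ 0.16967691  0.62174277 -1.00654307] 0.7353562640867957 54.629152324050665
y axis [ 0.71938745 -0.69459829  0.00386135] z axis [ 0.00295076 -0.002503   -0.99999251] q [-6.99077962e-01  5.94738866e-01  1.66162184e+00 -2.20748101e-05
  8.81362615e-01  6.88041151e-02]
```

carry_out:
  targets:
    - [[0,0,-3.5,0,0,0,5.5],[0.5,-0.5,-7,0,0,0,5.5],[2,-2,-10,0,0,0,5.5],[4,-4,-12,0,0,0,5.5],[6.5,-6.5,-12.5,0,0,0,5.5],[9,-9.2,-12.5,0,0,0,5.5],[11.5,-11.8,-12.5,0,0,0,5.5],[14,-14.3,-12.5,0,0,0,5.5],[16.5,-16.8,-12.5,0,0,0,5.5],[19,-19.4,-12.5,0,0,0,5.5],[21.5,-22,-12.5,0,0,0,5.5],[24,-24.5,-12.5,0,0,0,5.5]]

```text
t: 5.35
tcp_pos: [0.4894, 0.0688, 0.269]
tool_rot: [0.921, 0.391, -0.002, -0.001]
force: [0.5, -0.4, -0.8]
finger_gap: 0.732
gripper_force: 55.1
```

carry_out:
  targets:
    - [[2.5,-2.5,0,0,0,0,5.5],[5,-5,0,0,0,0,5.5],[7,-7.2,1,0,0,0,5.5],[8,-8.2,3,0,0,0,5.5],[8,-8.2,6,0,0,0,5.5],[8,-8.2,9,0,0,0,5.5],[8,-8.2,9,0,0,0,5.5],[8,-8.2,9,0,0,0,5.5]]

```text
t: 6.02
tcp_pos: [0.4856, 0.1813, 0.1783]
tool_rot: [0.92, 0.391, -0.003, -0.001]
force: [0.7, 0.1, -0.2]
finger_gap: 0.731
gripper_force: 55.1
```

```bash
python3 go.py .488 .1815 .12;  python3 - <<'E'
from h import *
im=cams.snapshot("top");w=(im.min(2)>150).astype(np.uint8)[165:215,345:390];ys,xs=np.nonzero(w);print(xs.min()+345,xs.max()+345,ys.min()+165,ys.max()+165,w.sum())
sc=cams.snapshot("scene");p=manip.sense()["tcp_pos"]
a=(190-70,150) ;o=cv2.resize(sc[130:260,150:270,::-1],None,fx=5,fy=5,interpolation=cv2.INTER_CUBIC)[:600]
R=lambda u:np.int32((u-[150,130]+.5)*5)
for c,z,r,col in((p,p[2]-.0185,.032,(0,0,255)),((.488,.1815),.057,.0265,(0,255,0))):
    cv2.polylines(o,[R(ring("scene",c[0],c[1],z,r))],True,col,1)
cv2.imwrite("pics/c7.png",o)
E
```

```text
6.0167 [0.48562163 0.18133636 0.17828031] tool delta cm [0.20785128 0.18388337 5.82629891] F [ 0.72145481  0.09867782 -0.1966552 ] 0.730522124495888 55.06754083558917
y axis [ 0.71941708 -0.69456598 -0.00414302] z axis [-6.66194818e-03 -9.35537022e-04 -9.99977371e-01] q [1.41566735e-01 4.91721617e-01 1.76572617e+00 1.77273996e-05
 8.90872222e-01 9.09369286e-01]
354 376 178 199 384
```

View pics/c7.png

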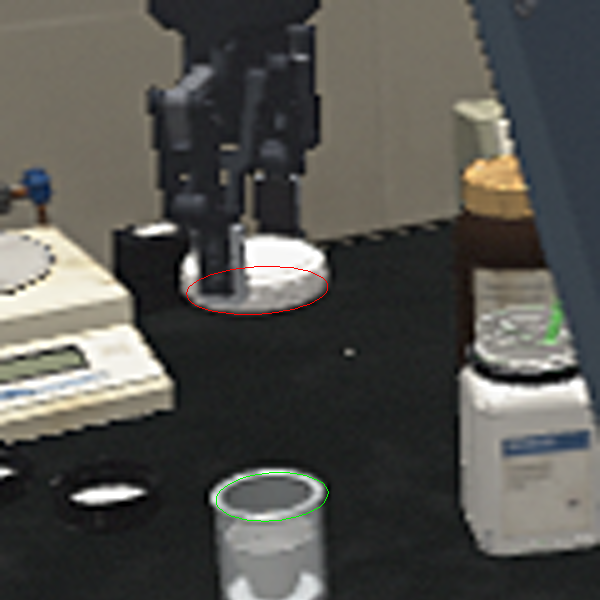

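carry_out:
  targets:
    - [[0.2,0.2,2.5,0,0,0,5.5],[0.2,0.2,5,0,0,0,5.5],[0.2,0.2,7.5,0,0,0,5.5],[0.2,0.2,9,0,0,0,5.5],[0.2,0.2,9.3,0,0,0,5.5],[0.2,0.2,9.3,0,0,0,5.5],[0.2,0.2,9.3,0,0,0,5.5],[0.2,0.2,9.3,0,0,0,5.5]]

```text
t: 6.78
tcp_pos: [0.4918, 0.1817, 0.0891]
tool_rot: [0.921, 0.391, 0.002, 0.0]
force: [-0.8, -0.1, 0.0]
finger_gap: 0.731
gripper_force: 55.1
```

```bash
python3 go.py .4882 .1817 .0775
```

```text
6.7833 [0.49180128 0.1816915  0.08905753] tool delta cm [-0.25306227 -0.26228304  1.15439355] F [-0.77835122 -0.08514239  0.01265535] 0.7312147230166676 55.06369024515152
y axis [ 0.71919161 -0.69480789  0.00232881] z axis [ 3.75261731e-03  5.32605511e-04 -9.99992817e-01] q [1.40557982e-01 6.47013803e-01 1.81637083e+00 2.60666459e-06
 6.74417789e-01 9.08707829e-01]
```

carry_out:
  targets:
    - [[-0.1,-0.1,0.3,0,0,0,5.5],[-0.2,-0.2,0.6,0,0,0,5.5],[-0.2,-0.2,0.6,0,0,0,5.5],[-0.2,-0.2,0.6,0,0,0,5.5],[-0.2,-0.2,0.6,0,0,0,5.5]]

```text
t: 7.2
tcp_pos: [0.4875, 0.1816, 0.0814]
tool_rot: [0.92, 0.391, 0.0, -0.0]
force: [0.6, 0.1, 0.3]
finger_gap: 0.731
gripper_force: 55.1
```

```bash
python3 go.py .4882 .1817 .073
```

```text
7.2 [0.48749844 0.18157388 0.08137184] tool delta cm [0.0577957  0.04171506 0.83718473] F [0.56574713 0.10903406 0.2720581 ] 0.7308503511503543 55.067599173635244
y axis [ 7.19373306e-01 -6.94623673e-01 -9.03836547e-06] z axis [ 1.32507295e-06  1.43841737e-05 -1.00000000e+00] q [1.41508221e-01 6.58791210e-01 1.82737695e+00 2.30577014e-05
 6.55421154e-01 9.09386578e-01]
```

carry_out:
  targets:
    - [[0.05,0.05,0.2,0,0,0,5.5],[0.05,0.05,0.4,0,0,0,5.5],[0.05,0.05,0.6,0,0,0,5.5],[0.05,0.05,0.8,0,0,0,5.5],[0.05,0.05,0.8,0,0,0,5.5],[0.05,0.05,0.8,0,0,0,5.5]]

```text
t: 7.7
tcp_pos: [0.4881, 0.1815, 0.073]
tool_rot: [0.921, 0.391, -0.0, -0.0]
force: [0.2, 0.1, 0.5]
finger_gap: 0.728
gripper_force: 55.1
```

```bash
python3 go.py .4882 .1817 .0655
```

```text
7.7 [0.48808241 0.18152281 0.07304471] tool delta cm [ 0.02125676 -0.00356425  0.75446282] F [0.19844508 0.10829532 0.473651  ] 0.7280706314687974 55.067093912512064
y axis [ 7.19328016e-01 -6.94670469e-01 -3.79467581e-04] z axis [-5.88547106e-04 -6.31823431e-05 -9.99999825e-01] q [1.41243573e-01 6.74730801e-01 1.82889699e+00 3.40569801e-05
 6.38556448e-01 9.09177894e-01]
```

No contact yet and well aligned; keep going down gently.

carry_out:
  targets:
    - [[0,0,0.1,0,0,0,5.5],[0,0,0.2,0,0,0,5.5],[0,0,0.3,0,0,0,5.5],[0,0,0.3,0,0,0,5.5],[0,0,0.3,0,0,0,5.5]]
  force: 70

```text
t: 8.12
tcp_pos: [0.4882, 0.1818, 0.0704]
tool_rot: [0.921, 0.391, 0.0, -0.0]
force: [-0.5, 1.3, 1.3]
finger_gap: 0.725
gripper_force: 76.4
```

carry_out:
  targets:
    - [[0,0,0.1,0,0,0,5.5],[0,0,0.2,0,0,0,5.5],[0,0,0.2,0,0,0,5.5],[0,0,0.2,0,0,0,5.5]]

```text
t: 8.45
tcp_pos: [0.4882, 0.1813, 0.0679]
tool_rot: [0.92, 0.391, -0.0, 0.0]
force: [0.2, 0.9, -2.1]
finger_gap: 0.72
gripper_force: 76.3
```

carry_out:
  targets:
    - [[0,0,0.1,0,0,0,5.5],[0,0,0.1,0,0,0,5.5],[0,0,0.2,0,0,0,5.5],[0,0,0.2,0,0,0,5.5],[0,0,0.2,0,0,0,5.5]]

```text
t: 8.87
tcp_pos: [0.4882, 0.1815, 0.0662]
tool_rot: [0.92, 0.391, -0.0, 0.0]
force: [0.7, -0.5, -2.1]
finger_gap: 0.719
gripper_force: 76.3
```

```bash
python3 go.py .4882 .1817 .0655;  python3 - <<'E'
from h import *
sc=cams.snapshot("scene");p=manip.sense()["tcp_pos"]
o=cv2.resize(sc[185:265,160:260,::-1],None,fx=7,fy=7,interpolation=cv2.INTER_CUBIC)
R=lambda u:np.int32((u-[160,185]+.5)*7)
for z,r,col in((p[2]-.0185,.032,(0,0,255)),(0,.025,(0,255,0))):
    cv2.polylines(o,[R(ring("scene",p[0],p[1],z,r))],True,col,1)
cv2.imwrite("pics/c8.png",o)
E
```

```text
8.8667 [0.4882369  0.18146009 0.06615017] tool delta cm [ 0.01471065 -0.01932115  0.06501255] F [ 0.65448271 -0.47647799 -2.11948816] 0.7192773494545686 76.30490837618709
y axis [ 7.19473900e-01 -6.94519476e-01  6.51319023e-05] z axis [-9.25243383e-05 -1.89628588e-04 -9.99999978e-01] q [ 1.41185249e-01  6.87612939e-01  1.83133501e+00 -2.99550031e-04
  6.22763018e-01  9.09180386e-01]
```

carry_out:
  targets:
    - [[0,0,0.1,0,0,0,5.5],[0,0,0.1,0,0,0,5.5],[0,0,0.1,0,0,0,5.5]]

```text
t: 9.17
tcp_pos: [0.4882, 0.1817, 0.0657]
tool_rot: [0.921, 0.391, 0.0, -0.0]
force: [-1.1, 1.4, 3.2]
finger_gap: 0.721
gripper_force: 76.8
```

carry_out:
  targets:
    - [[0,0,0.1,0,0,0,5.5],[0,0,0.1,0,0,0,5.5],[0,0,0.1,0,0,0,5.5]]

```text
t: 9.42
tcp_pos: [0.4882, 0.1817, 0.0656]
tool_rot: [0.92, 0.391, 0.0, -0.0]
force: [-2.2, 1.3, 11.4]
finger_gap: 0.723
gripper_force: 77.7
```

carry_out:
  targets:
    - [[0,0,0.1,0,0,0,5.5],[0,0,0.15,0,0,0,5.5],[0,0,0.2,0,0,0,5.5],[0,0,0.2,0,0,0,5.5]]

```text
t: 9.75
tcp_pos: [0.4882, 0.1818, 0.0655]
tool_rot: [0.92, 0.391, 0.001, 0.0]
force: [-4.8, 0.4, 24.7]
finger_gap: 0.724
gripper_force: 79.3
```

```bash
python3 go.py .4882 .1817 .0655
```

```text
9.75 [0.48823792 0.1817786  0.06545768] tool delta cm [-0.00828402  0.00273379 -0.00423976] F [-4.8461906   0.42192002 24.69443641] 0.7243712823318205 79.32029999792576
y axis [ 0.71950158 -0.69449031  0.00082874] z axis [ 1.45424744e-03  3.13313392e-04 -9.99998893e-01] q [1.41651969e-01 6.88683383e-01 1.83242992e+00 1.80736567e-04
 6.18995443e-01 9.09215931e-01]
```

carry_out:
  targets:
    - [[0,0,-0.15,0,0,0,5.5],[0,0,-0.3,0,0,0,5.5],[0,0,-0.3,0,0,0,5.5],[0,0,-0.3,0,0,0,6.6],[0,0,-0.3,0,0,0,7.5],[0,0,-0.3,0,0,0,8.5],[0,0,-0.3,0,0,0,8.5],[0,0,-0.3,0,0,0,8.5]]

```text
t: 10.42
tcp_pos: [0.4883, 0.1815, 0.065]
tool_rot: [0.921, 0.391, -0.0, -0.0]
force: [-0.3, -0.4, -0.4]
finger_gap: 0.997
gripper_force: 0.0
```

carry_out:
  targets:
    - [[0,0,-1,0,0,0,8.5],[0,0,-3,0,0,0,8.5],[0,0,-6,0,0,0,8.5],[0,0,-6,0,0,0,8.5],[0,0,-6,0,0,0,8.5]]

```text
t: 10.83
tcp_pos: [0.4895, 0.1818, 0.1274]
tool_rot: [0.92, 0.391, 0.002, 0.001]
force: [-0.0, 0.0, -0.5]
finger_gap: 0.997
gripper_force: 0.0
```

```bash
python3 go.py .4882 .1817 .09;  python3 - <<'E'
from h import *
sc=cams.snapshot("scene");x0,y0=.4882,.1817
o=cv2.resize(sc[200:260,160:260,::-1],None,fx=8,fy=8,interpolation=cv2.INTER_CUBIC)
R=lambda u:np.int32((u-[160,200]+.5)*8)
for z,r,col in((.047,.032,(0,0,255)),(.061,.032,(0,0,255)),(0,.025,(0,255,0))):
    cv2.polylines(o,[R(ring("scene",x0,y0,z,r))],True,col,1)
cv2.imwrite("pics/c9.png",o)
E
```

```text
10.8333 [0.48953569 0.18178701 0.12738915] tool delta cm [-0.11294488 -0.10084363  3.73824532] F [-0.00541466  0.02230389 -0.50487171] 0.997432900559619 0.0
y axis [ 0.71941881 -0.69457054  0.00288711] z axis [ 4.66174605e-03  6.71878025e-04 -9.99988908e-01] q [1.41361731e-01 5.76892088e-01 1.80165777e+00 1.21797874e-05
 7.58332869e-01 9.09174338e-01]
```

View pics/c9.png

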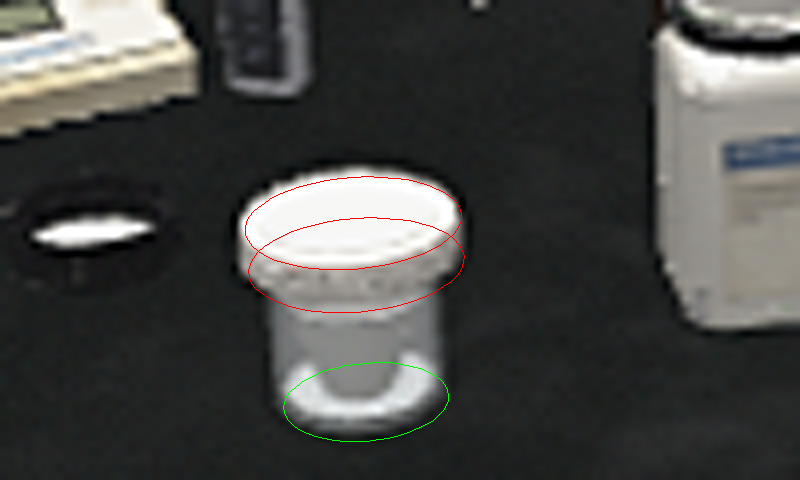

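carry_out:
  targets:
    - [[0,0,0,0,0,0,3],[0,0,0,0,0,0,3],[0,0,0,0,0,0,3],[0,0,0,0,0,0,3],[0,0,0,0,0,0,3],[0,0,2,0,0,0,3],[0,0,3.5,0,0,0,3],[0,0,3.9,0,0,0,3],[0,0,3.9,0,0,0,3],[0,0,3.9,0,0,0,3]]
  force: 30

```text
t: 11.72
tcp_pos: [0.4883, 0.1816, 0.0863]
tool_rot: [0.921, 0.391, -0.0, -0.0]
force: [-1.1, 0.0, -0.4]
finger_gap: 0.35
gripper_force: 0.0
```

carry_out:
  targets:
    - [[0,0,0.1,0,0,0,3],[0,0,0.2,0,0,0,3],[0,0,0.3,0,0,0,3],[0,0,0.3,0,0,0,3]]

```text
t: 12.05
tcp_pos: [0.4884, 0.1816, 0.0836]
tool_rot: [0.92, 0.391, 0.0, 0.0]
force: [0.5, -0.4, 0.5]
finger_gap: 0.349
gripper_force: 0.0
```

carry_out:
  targets:
    - [[0,0,0.1,0,0,0,3],[0,0,0.2,0,0,0,3],[0,0,0.3,0,0,0,3],[0,0,0.3,0,0,0,3]]

```text
t: 12.38
tcp_pos: [0.4884, 0.1816, 0.0815]
tool_rot: [0.92, 0.391, 0.0, 0.0]
force: [-1.9, -0.3, 9.9]
finger_gap: 0.348
gripper_force: 5.0
```

carry_out:
  targets:
    - [[0,0,0.1,0,0,0,3],[0,0,0.15,0,0,0,3],[0,0,0.15,0,0,0,3]]

```text
t: 12.63
tcp_pos: [0.4885, 0.1816, 0.0814]
tool_rot: [0.92, 0.391, 0.001, 0.0]
force: [-2.6, -0.3, 21.4]
finger_gap: 0.351
gripper_force: 10.5
```

carry_out:
  targets:
    - [[0,0,-0.5,0,0,0,3],[0,0,-3,0,0,0,3],[0,0,-7,0,0,0,3],[0,0,-11,0,0,0,3],[0,0,-14,0,0,0,3],[0,0,-14,0,0,0,3],[0,0,-14,0,0,0,3]]

```text
t: 13.22
tcp_pos: [0.4893, 0.1818, 0.2207]
tool_rot: [0.92, 0.391, 0.002, 0.001]
force: [-0.2, -0.1, -0.6]
finger_gap: 0.345
gripper_force: 0.0
```

```bash
python3 - <<'E'
from h import *
im=cams.snapshot("top");sc=cams.snapshot("scene")
w=(im.min(2)>150)[165:215,345:390];ys,xs=np.nonzero(w);print("stack",xs.min()+345,xs.max()+345,ys.min()+165,ys.max()+165)
for z in(.042,.028):
    a=ring("top",.5005,-.2763,z,.032);print(z,a.min(0),a.max(0))
a=cv2.imread("pics/c9.png");b=cv2.resize(sc[200:260,160:260,::-1],None,fx=8,fy=8,interpolation=cv2.INTER_CUBIC)
W=(b.min(2)>190)[130:330,220:480];ys,xs=np.nonzero(W);print("lid",xs.min()+220,xs.max()+220,ys.min()+130,ys.max()+130)
s0=cv2.imread("pics/scene0.png");print("empty pot diff",np.abs(s0[238:278,100:132].astype(int)-sc[238:278,100:132,::-1]).mean())
s=manip.sense();print(s["t"],s["tcp_pos"],s["force"])
E
```

```text
stack 354 376 178 199
0.042 [355.58400435 176.49637433] [377.16701109 197.54133588]
0.028 [354.84378079 177.65927045] [376.23525544 198.52596696]
lid 241 454 171 314
empty pot diff 0.9854166666666667
13.3167 [0.48727545 0.18142438 0.21794449] [ 0.02955105 -0.50002366  0.15495093]
```

The stack now measures two lids high and has not moved. The empty pot has not moved either, and the lid is seated.

```bash
python3 -c "
from station import sign_off;print(sign_off())"
```

```text
the job is handed in; nothing more can be done
None
```

The top lid is on the pot with the crucible and pressed home: it met a firm stop at its seated height, and the last picture showed no visible tilt. The other two lids and the empty pot are where they were, and I handed the job in at about 13 s of the 38 s allowed.

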